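# Zero the run-out spindle

### The job

Set the run-out fixture's spindle to its zero: with the roller latch still folded back, turn the handwheel until the single V notch in its rim (it starts somewhere below, out of sight) stands straight up. Then swing the latch over by its cross grip and press it fully home so that its roller sits in the notch, and let go.

Things in the scene. Friction and masses are not known exactly. Their poses are not given: they have to be found in the camera images.
- fixture: Bench run-out fixture, fixed to the desk: green cast base plate 176 x 250 x 16 mm with a headstock, an upright handwheel in front of it and a latch post at one end of the plate. Origin on the desk, under the headstock's front face; x points back along the spindle (away from the wheel's face), y along the plate away from the latch post, z up.
- wheel_axle (a point): Centre of the handwheel on its axle, 84 mm above the desk, 35 mm in front of the fixture origin; the axle lies along the fixture's x. Steel rim 124 mm across, 16 mm wide along the axle, 16 mm deep radially; its two flat side faces can be pinched. Five spokes 9 mm thick; the hub (31 mm across) stands 12 mm, its nut 23 mm, in front of the wheel's middle plane.
- wheel (a joint): Angle of the handwheel: 0 (or a full turn, 6.28) when the notch is straight up; growing, it carries the top of the rim towards the latch post (towards the fixture's -y). Turns freely either way with slight drag (0.13 N m, about 2 N at the rim) and stays where it is left.
- notch (a point): Middle of the mouth of the rim's only V notch, on the rim's outer edge (62 mm from the axle). The notch is cut right across the rim: 15 mm wide at the mouth, 13 mm deep. It turns with the wheel.
- rim_top (a point): Fixed point on the fixture straight above the axle at the rim's height (146 mm above the desk): where the notch has to come.
- headstock_top (a point): Middle of the headstock's top, 111 mm above the desk: the headstock behind the wheel is 56 mm wide and 56 mm long along the spindle, and begins 24 mm behind the rim's rear face.
- guard_top (a point): Middle of the upper edge (67 mm above the desk) of the sheet guard in front of the wheel: 132 mm wide, 3 mm thick, 14 mm clear of the rim's front face.
- dial_top (a point): Top of the fixture's small fixed dial gauge, 185 mm above the desk, 114 mm behind the wheel's middle plane; 43 mm across. Keep clear of it.
- latch (a joint): Angle of the roller latch: 0 when its roller (12 mm across) sits fully in the notch, 0.076 when it rests on the plain rim, 1.65 to 2.05 folded back from the wheel, as it starts. Friction hinge: it stays where it is left; moving it takes about 2 N at the grip. The roller slips in and pulls the wheel straight only if the notch is within about 5 mm of it.
- latch_hinge (a point): Hinge axis of the latch on top of its post, 145 mm above the desk, 92 mm from the axle towards the fixture's -y, in the wheel's plane; the axis runs along the fixture's x.
- latch_grip (a point): Centre of the latch's black cross grip: a round bar 16 mm across and 26 mm long along the fixture's x, with flat ends, 138 mm from the hinge. Latch home: 43 mm beyond the axle towards the fixture's +y, 175 mm above the desk. It swings up and over in the wheel's plane, on an arm 14 mm wide.
- oil_pot: Small white tin, 51 mm across and 36 mm high, standing loose near the fixture; leave it alone. Origin under its centre.
- plug_gauge: Plug gauge, a rod 105 mm long and 16 mm thick lying loose in front of the fixture; leave it alone. Origin under its centre.
- ring_plain: Silver bearing cage ring, 32 mm across and 9 mm high, lying loose; leave it alone. Origin under its centre.
- ring_gold: Gold bearing cage ring, 31 mm across and 9 mm high, lying loose; leave it alone. Origin under its centre.

How it is judged (in metres and radians):
On the way:
1. the notch stands straight up (within 6 mm at the rim) while the latch is still folded back (distance between notch and rim_top below 0.006 m and value of joint latch above 1.2 rad), for 0.2 s.
At the end, for the whole second after the job is handed in: The latch is home with its roller in the notch (latch angle under 0.03 rad; on the plain rim it would read 0.076), the notch is straight up within 3 mm, and wheel and latch are at rest (distance between notch and rim_top below 0.003 m and value of joint latch below 0.03 rad and velocity of joint wheel between -0.1 and 0.1 rad/s and velocity of joint latch between -0.1 and 0.1 rad/s); the robot touches nothing.
It fails at once if a loose bystander (tin, plug gauge or ring) is shifted by more than 30 mm (distance of any of oil_pot, plug_gauge, ring_plain, ring_gold from where it was at the start of the episode above 0.03 m).
It also fails if it takes over 69 s, if anything falls off the work surface, if the arm or the gripper's body presses on something with over 40 N, if the wrist force passes 120 N, or if a joint passes its speed limit or range.

### The arm

A 6-joint arm with a two-finger parallel gripper is mounted at the origin on the work surface; the furniture and walls round the work are solid. World frame = base frame: x ahead of the robot, y to its left, z up, the work surface at z = 0. Lengths are in m, angles in degrees, forces in N, time in s.
With the tool pointing down it reaches from about 0.325 to 0.85 m from the base axis. Payload 15.5 kg.
Tool frame: the origin (TCP) lies at the very end of the fingers, on their centre line; the grasp point (between the pads) lies arm.grip_depth behind it (arm.grip_depth is the distance from the TCP to the grasp point, in m); z points along the fingers, y is the direction in which the jaws open and shut (so a half turn about z gives the same grasp; the last joint's range is limited). The gripper opens to 91 mm and grips with 3 to 60 N. Pads are 32 mm wide; open, the fingers measure 118 mm over their backs; the gripper's body (76 mm by 178 mm) begins 60 mm behind the grasp point.
Start: joints at [63.283, 28.281, 77.091, -0, 74.628, -5.472], TCP at [0.226, 0.583, 0.214] pointing down, gripper open.
Joint ranges: [-166.48, 166.48], [-47.26, 123.95], [12.59, 153.08], [-70.14, 250.14], [6.76, 159.57], [-176.63, 176.63]. Speed limits (degrees/s): [108.29, 108.29, 147.25, 172.46, 172.46, 172.46].

### API

Orientations are given as a 3x3 rotation matrix whose columns are the frame's x, y, z axes.
In Python, from rig import arm gives the robot as it stands. Calls block until the motion is done:
- arm.move_to(position, orientation): joint-space move of the TCP to a pose.
- arm.move_l(position, orientation=None, feed=0.15): straight line of the TCP; orientation=None keeps the orientation; feed is the mean speed in m/s.
- arm.move_joints(angles): joint-space move.
- arm.grip(opening): finger opening in m; the grip force is fixed at half the most; returns when the fingers have stopped.
- arm.sleep(seconds).
- arm.solve_ik(position, orientation): joint angles nearest the present ones, or None.
- arm.snapshot(name): name is "scene" or "side" or "wrist"; returns the picture (480x640x3 uint8, red, green, blue); there is no depth.
- arm.get_calibration(name): a dict with "intrinsics" (3x3 intrinsics, pixels), "cam_to_world" (4x4, takes a point from camera to world coordinates). Camera axes: x right, y down, z forward; pixel columns grow to the right and rows downward; lengths in m; the calibration is good to about 2 mm. A picture is of the moment at which its call begins: read the wrist's pose just before it. get_calibration takes no time and is no camera call; for the wrist camera it gives the pose at the moment of the call.
A pose or a line that the arm cannot do raises arm.Unreachable and nothing moves.
- arm.sign_off(): hands the job in, once; it reports no verdict.
Readings, each from a call of its own:
- arm.current_t(): time.
- arm.current_joint_positions(): joint angles.
- arm.current_dq(): joint speeds.
- arm.current_tau(): joint torques, N m.
- arm.current_ee_pos(): TCP position.
- arm.current_tool_rot(): TCP orientation.
- arm.current_force(): force on the tool from outside, world axes, zero at the start.
- arm.current_torque(): the same for the moment, N m.
- arm.current_width(): finger opening in m.
Only numpy, scipy, OpenCV 4.12 (cv2) and the standard library are available. Lean on these libraries where they do the work, as an engineer would, in place of code of your own. Each camera call takes 0.05 s, during which the arm holds its last target. There are 200 camera calls.

## Working session

There is one attempt and no reset: what is moved stays moved. The work goes in short steps, each a Python script; the robot and the scene stay as the last script left them, time stands still between calls to the robot, and variables do not carry over. Pictures are saved under pics/ and viewed, about 8 in all and at most 12, crops included, and the job is handed in when it is done.

```bash
mkdir -p pics; ls
python3 - <<'E'
from rig import arm
import cv2,numpy as np
for n in ("scene","side"):
    cv2.imwrite(f"pics/{n}0.png",arm.snapshot(n)[:,:,::-1])
    c=arm.get_calibration(n);print(n,c["intrinsics"].tolist(),np.round(c["cam_to_world"],4).tolist())
print(arm.grip_depth,arm.current_t(),arm.current_tool_rot())
E
```

```text
pics
scene [[488.3586046968598, 0.0, 317.41761205841283], [0.0, 488.3586046968598, 245.76325990255356], [0.0, 0.0, 1.0]] [[0.6853, -0.5126, 0.5173, 0.0937], [-0.7282, -0.4944, 0.4747, -0.367], [0.0124, -0.7021, -0.712, 0.7435], [0.0, 0.0, 0.0, 1.0]]
side [[470.76319811439424, 0.0, 317.1421802283214], [0.0, 470.76319811439424, 245.72603364182595], [0.0, 0.0, 1.0]] [[-0.9846, -0.1002, 0.1435, 0.4271], [-0.1748, 0.5195, -0.8364, 0.7782], [0.0093, -0.8486, -0.529, 0.5897], [0.0, 0.0, 0.0, 1.0]]
0.0188 0.1 [[-9.32025906e-01  3.62391310e-01 -4.98731426e-04]
 [ 3.62391637e-01  9.32025397e-01 -9.79931364e-04]
 [ 1.09711745e-04 -1.09405752e-03 -9.99999396e-01]]
```

View pics/scene0.png

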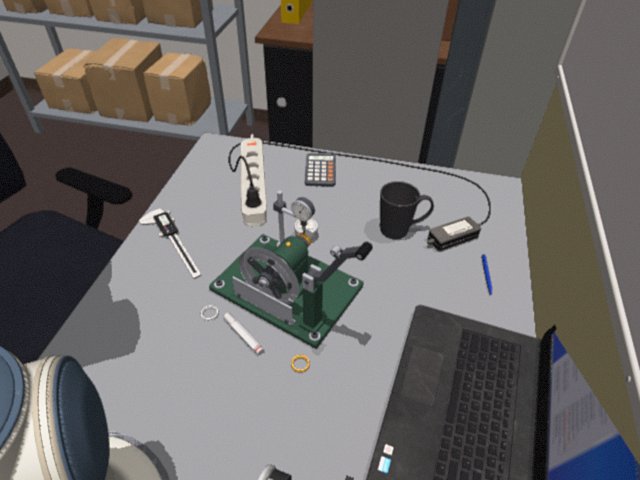

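View pics/side0.png

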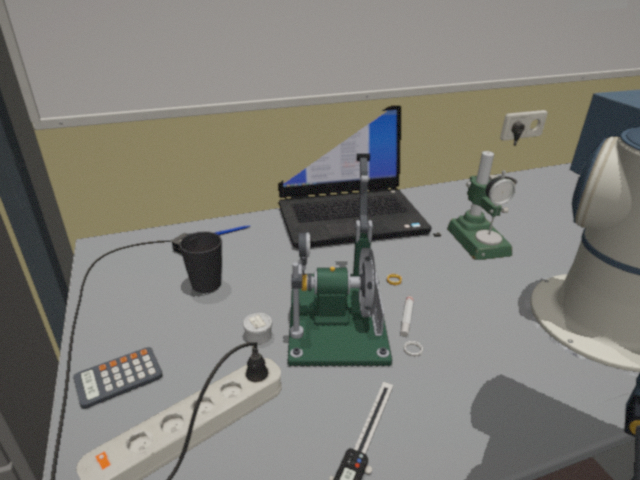

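Run:
```python
import cv2,numpy as np
a=cv2.imread("pics/scene0.png")[185:350,200:380];b=cv2.imread("pics/side0.png")[145:370,270:410]
a=cv2.resize(a,None,fx=2.5,fy=2.5,interpolation=cv2.INTER_CUBIC);b=cv2.resize(b,None,fx=2.5,fy=2.5,interpolation=cv2.INTER_CUBIC)
o=np.zeros((563,800,3),np.uint8);o[:a.shape[0],:450]=a;o[:b.shape[0],450:450+b.shape[1]]=b[:563]
cv2.imwrite("pics/crop.png",o)
```

```text
(no output)
```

View pics/crop.png

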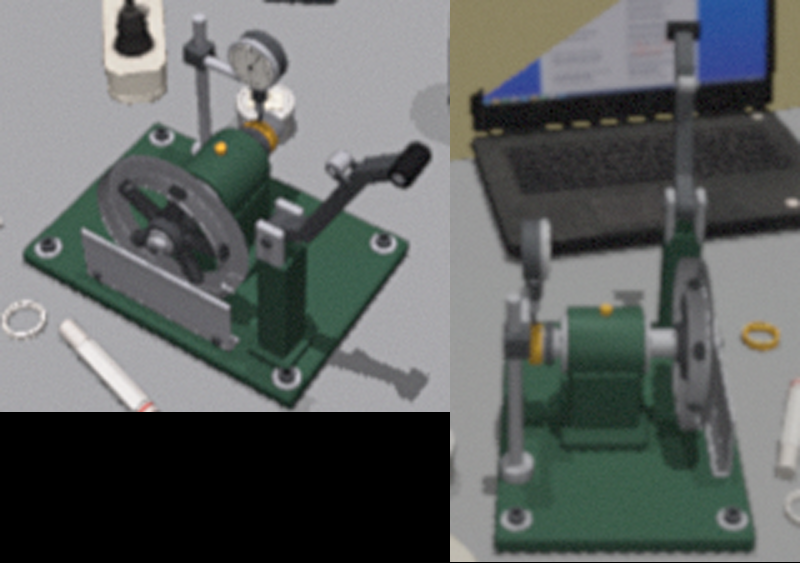

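```bash
cat > h.py <<'E'
from rig import arm
import numpy as np, cv2
def proj(cal,P):
    T=np.linalg.inv(cal["cam_to_world"]);P=np.atleast_2d(P)@T[:3,:3].T+T[:3,3]
    q=P@cal["intrinsics"].T;return q[:,:2]/q[:,2:]
def F2W(p,P):
    c,s=np.cos(p[2]),np.sin(p[2]);P=np.atleast_2d(P)
    return P@np.array([[c,-s,0],[s,c,0],[0,0,1]]).T+[p[0],p[1],0]
def grip_f(th,r=.138):
    a=np.arctan2(.030,.135)+th;return np.array([-.035,-.092+r*np.cos(a),.145+r*np.sin(a)])
E
python3 - <<'E'
from h import *
from scipy.optimize import least_squares
cs,cd=arm.get_calibration("scene"),arm.get_calibration("side")
def pts(p):
    px,py=p[3],p[4];a,b=.088,.125
    C=lambda i,j:[px+i*a,py+j*b,.016]
    S=[C(-1,1),C(1,1),C(1,-1),C(-1,-1),[-.058,0,.084],[-.0585,.066,.067],[-.0585,-.066,.067],[-.035,-.092,.145],grip_f(p[5])]
    D=[C(1,1),C(-1,1),[-.035,-.092,.145],grip_f(p[5])]
    return np.vstack([proj(cs,F2W(p,S)),proj(cd,F2W(p,D))])
m=np.array([[209.6,285.8],[262.8,235],[363.2,282.2],[316.8,344.5],[262,281],[232.8,277],[292,307.4],[312,276],[364,251],[288.8,361],[390.8,361],[364,227],[363.2,157]])
r=least_squares(lambda p:(pts(p)-m).ravel(),[.45,.2,0,0,0,1.8],loss="soft_l1")
print(np.round(r.x,4));print(np.round(pts(r.x)-m,1).tolist())
p=r.x
for n,q in dict(axle=[-.035,0,.084],top=[-.035,0,.146],hinge=[-.035,-.092,.145],grip=grip_f(p[5]),home=grip_f(0),dial=[.079,0,.185]).items():print(n,np.round(F2W(p,q)[0],4))
def bp(c,u,z):
    d=c["cam_to_world"][:3,:3]@np.linalg.inv(c["intrinsics"])@[*u,1];o=c["cam_to_world"][:3,3];return np.round(o+d*(z-o[2])/d[2],3)
for n,u in dict(ringp=(210,312),gold=(300,363),plug1=(227,316),plug2=(262,351)).items():print(n,bp(cs,u,.006))
print(bp(cd,(258,327),.03))
np.save("p.npy",p)
E
```

```text
[4.9020e-01 8.8000e-02 1.8460e-01 1.6500e-02 7.0000e-04 2.0281e+00]
[[-2.5, -0.8], [-0.3, -2.7], [1.5, -1.1], [-0.9, 1.1], [-1.1, 4.3], [-0.3, -0.8], [-0.1, 0.6], [0.2, -0.1], [0.2, -0.2], [-1.9, -2.1], [1.8, -2.0], [-0.6, -0.2], [-0.5, -0.2]]
axle [0.4558 0.0816 0.084 ]
top [0.4558 0.0816 0.146 ]
hinge [ 0.4727 -0.0089  0.145 ]
grip [ 0.4885 -0.0938  0.2527]
home [0.448  0.1235 0.1749]
dial [0.5679 0.1025 0.185 ]
ringp [0.364 0.15  0.006]
gold [ 0.403 -0.047  0.006]
plug1 [0.38  0.12  0.006]
plug2 [0.374 0.017 0.006]
[0.634 0.179 0.03 ]
```

```bash
cat >> h.py <<'E'
p=np.load("p.npy")
fx=np.array([np.cos(p[2]),np.sin(p[2]),0]);fy=np.array([-fx[1],fx[0],0]);fz=np.array([0,0,1.])
axle=F2W(p,[-.035,0,.084])[0]
def pose(deg,r,s=1,dx=0.):
    a=np.radians(deg);n=np.sin(a)*fy+np.cos(a)*fz;y=s*fx;z=-n
    return axle+n*r+dx*fx,np.column_stack([np.cross(y,z),y,z])
def stroke(a0,a1,r=.044,s=1,dx=0.,feed=.02):
    for a in np.linspace(a0,a1,max(2,int(np.ceil(abs(a1-a0)/12.5))+1))[1:]: arm.move_l(*pose(a,r,s,dx),feed=feed)
def save(name,img): cv2.imwrite(f"pics/{name}.png",img[:,:,::-1])
E
python3 - <<'E'
from h import *
for s in (1,-1):
    for r in (.044,.12):
        for a in (80,60,40,20,0,-15):
            q=arm.solve_ik(*pose(a,r,s));print(s,r,a,None if q is None else np.round(q,0))
E
```

```text
1 0.044 80 [ 45.  61.  91. -55.  96.  67.]
1 0.044 60 [ 41.  47.  96. -49.  82.  59.]
1 0.044 40 [ 33.  35. 101. -40.  67.  46.]
1 0.044 20 [ 19.  26. 104. -24.  56.  24.]
1 0.044 0 [  3.  22. 105.  -0.  52.  -8.]
1 0.044 -15 [-10.  24. 105.  17.  58. -30.]
1 0.12 80 [ 50.  61.  83. -51. 103.  62.]
1 0.12 60 [ 46.  45.  90. -45.  90.  55.]
1 0.12 40 [ 37.  31.  95. -36.  77.  42.]
1 0.12 20 [ 22.  20.  99. -21.  67.  21.]
1 0.12 0 [  3.  16. 100.  -0.  64.  -8.]
1 0.12 -15 [-12.  19.  99.  15.  69. -28.]
-1 0.044 80 [  45.   61.   91.  -55.   96. -113.]
-1 0.044 60 [  41.   47.   96.  -49.   82. -121.]
-1 0.044 40 [  33.   35.  101.  -40.   67. -134.]
-1 0.044 20 [  19.   26.  104.  -24.   56. -156.]
-1 0.044 0 [  3.  22. 105.  -0.  52. 172.]
-1 0.044 -15 [-10.  24. 105.  17.  58. 150.]
-1 0.12 80 [  50.   61.   83.  -51.  103. -118.]
-1 0.12 60 [  46.   45.   90.  -45.   90. -125.]
-1 0.12 40 [  37.   31.   95.  -36.   77. -138.]
-1 0.12 20 [  22.   20.   99.  -21.   67. -159.]
-1 0.12 0 [  3.  16. 100.  -0.  64. 172.]
-1 0.12 -15 [-12.  19.  99.  15.  69. 152.]
```

Run:
```python
from h import *
arm.move_to(*pose(75,.16)); arm.grip(.036)
c=arm.get_calibration("wrist");w=arm.snapshot("wrist")
np.save("wc.npy",c["cam_to_world"]);np.save("wk.npy",c["intrinsics"])
th=np.radians(np.arange(-90,181,10))
im=w[:,:,::-1].copy()
for dx in (-.008,.008):
    P=[axle+.062*(np.sin(t)*fy+np.cos(t)*fz)+dx*fx for t in th]
    for u in proj(c,P): cv2.circle(im,tuple(int(v) for v in u),1,(0,0,255),-1)
cv2.imwrite("pics/w1.png",im)
print(arm.current_t(),arm.current_ee_pos(),pose(75,.16)[0])
```

```text
2.5833 [0.42744581 0.23345716 0.12539973] [0.42743919 0.23347658 0.12541105]
```

View pics/w1.png

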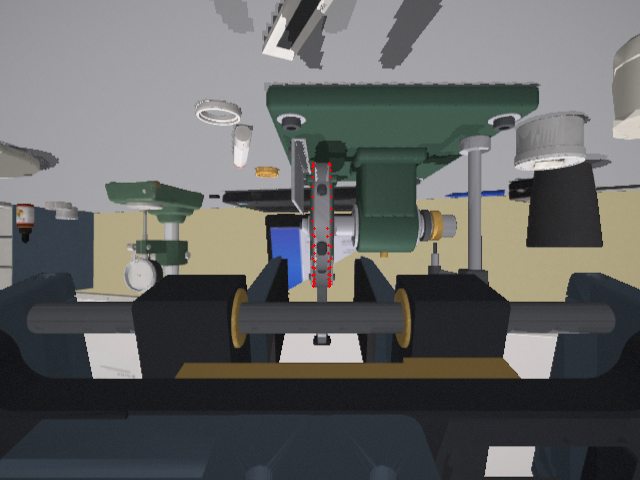

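Run:
```python
from h import *
arm.move_l(*pose(75,.044),feed=.1)
print(arm.current_force())
arm.grip(0.0);print(arm.current_width(),arm.current_force())
stroke(75,-8);print(arm.current_t(),arm.current_width(),arm.current_force(),arm.current_ee_pos()-pose(-8,.044)[0])
arm.grip(.036);arm.move_l(*pose(-8,.12),feed=.15)
arm.move_to(*pose(60,.14))
save("s2",arm.snapshot("side"));save("c2",arm.snapshot("scene"));save("w2",arm.snapshot("wrist"))
print(arm.current_t())
a=cv2.imread("pics/c2.png")[185:350,200:380];b=cv2.imread("pics/w2.png")[60:360,200:460]
o=np.zeros((450,790,3),np.uint8);o[:371,:405]=cv2.resize(a,(405,371));o[:,400:790]=cv2.resize(b,(390,450))
cv2.imwrite("pics/v2.png",o)
```

```text
[ 0.96958851 -0.2483277  -0.13054427]
0.016040462543636946 [4.97013133 0.55224012 1.16234099]
8.5917 0.015583593790336059 [ 13.5537172    8.89979601 -32.63584136] [ 0.00088268  0.000178   -0.00082958]
11.275
```

View pics/v2.png

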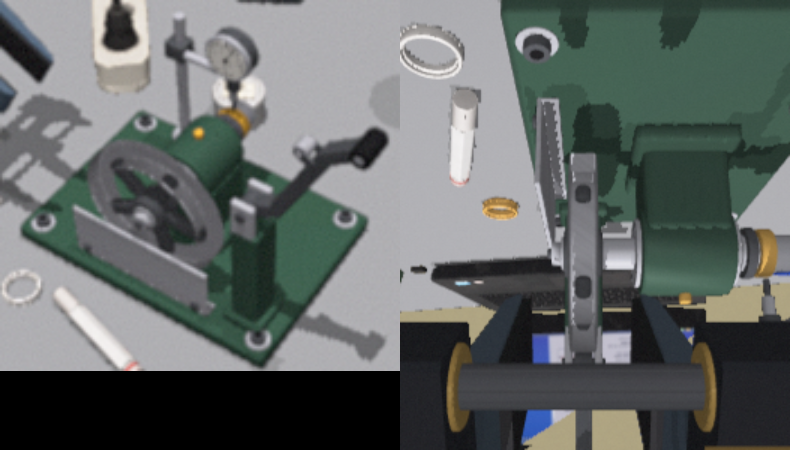

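Run:
```python
from h import *
arm.move_to(*pose(75,.10))
arm.move_l(*pose(75,.045),feed=.12)
arm.grip(0.0)
stroke(75,-8,r=.045,feed=.022);print(arm.current_t(),arm.current_width(),arm.current_force())
arm.grip(.036);arm.move_l(*pose(-8,.12),feed=.15)
arm.move_to(*pose(60,.14))
c=arm.get_calibration("wrist");np.save("wc3.npy",c["cam_to_world"])
save("c3",arm.snapshot("scene"));save("w3",arm.snapshot("wrist"))
print(arm.current_t())
a=cv2.imread("pics/c3.png")[185:350,200:380];b=cv2.imread("pics/w3.png")[60:360,200:460]
o=np.zeros((450,790,3),np.uint8);o[:371,:405]=cv2.resize(a,(405,371));o[:,400:790]=cv2.resize(b,(390,450))
cv2.imwrite("pics/v3.png",o)
```

```text
16.775 0.015798798185202603 [ 13.16322908   9.59982709 -29.7207817 ]
19.4
```

View pics/v3.png

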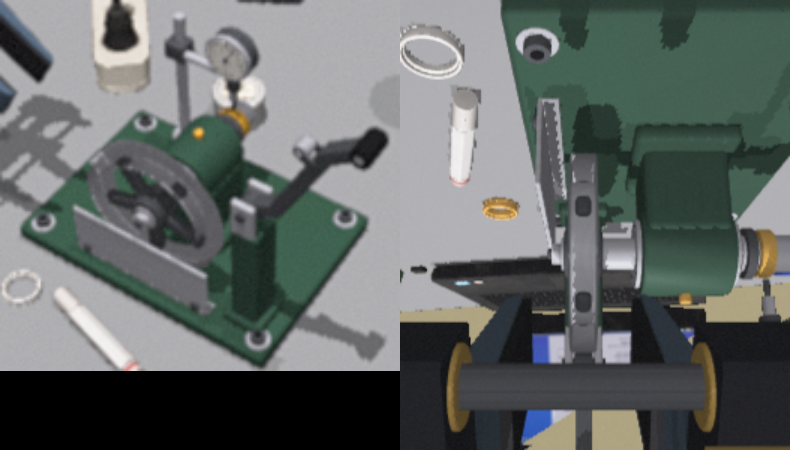

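```bash
cat >> h.py <<'E'
def front(img,cal,W=720,r0=.042,r1=.066,H=48):
    al=np.radians(np.linspace(-180,180,W));r=np.linspace(r1,r0,H)
    n=np.sin(al)[:,None]*fy+np.cos(al)[:,None]*fz
    P=(axle-.008*fx)+r[:,None,None]*n[None]
    m=proj(cal,P.reshape(-1,3)).reshape(H,W,2).astype(np.float32)
    return cv2.remap(img,m[...,0],m[...,1],cv2.INTER_LINEAR)
def outer(img,cal,W=720,H=40,d=.010):
    al=np.radians(np.linspace(-180,180,W))
    n=np.sin(al)[:,None]*fy+np.cos(al)[:,None]*fz
    P=axle+.062*n[None]+np.linspace(-d,d,H)[:,None,None]*fx
    m=proj(cal,P.reshape(-1,3)).reshape(H,W,2).astype(np.float32)
    s=cv2.remap(img,m[...,0],m[...,1],cv2.INTER_LINEAR)
    v=((cal["cam_to_world"][:3,3]-(axle+.062*n))*n).sum(1)<0; s[:,v]=0
    return s
E
python3 - <<'E'
from h import *
cs,cd=arm.get_calibration("scene"),arm.get_calibration("side")
K=np.load("wk.npy");I=lambda n:cv2.imread(f"pics/{n}.png")
W=lambda f:dict(intrinsics=K,cam_to_world=np.load(f))
rows=[front(I("scene0"),cs),front(I("c2"),cs),front(I("c3"),cs),outer(I("c3"),cs),outer(I("side0"),cd),outer(I("s2"),cd),outer(I("w1"),W("wc.npy")),outer(I("w2"),W("wc3.npy")),outer(I("w3"),W("wc3.npy"))]
o=[]
for r in rows:
    r=r.copy()
    for x in range(0,720,60): r[:4,x]=(0,255,255)
    o+=[r,np.full((6,720,3),255,np.uint8)]
cv2.imwrite("pics/unw.png",np.vstack(o))
E
```

```text
(no output)
```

View pics/unw.png

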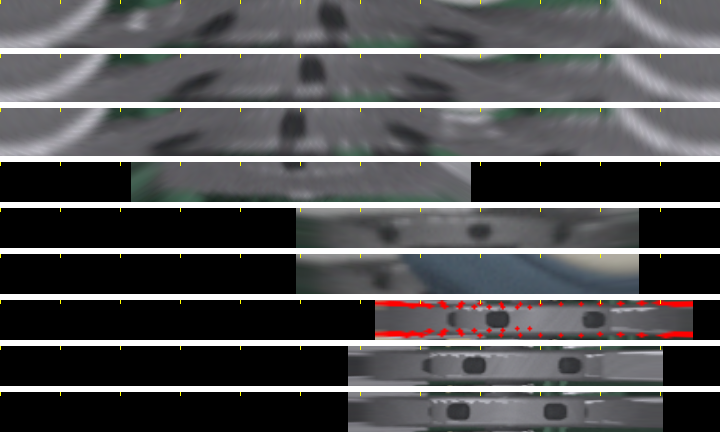

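Run:
```python
from h import *
from scipy.signal import find_peaks
from scipy.ndimage import gaussian_filter1d as g
cs=arm.get_calibration("scene")
ax0=axle.copy()
import h
for dd in (-.0045,):
  h.axle=ax0+(dd+.008)*fx
  for n in ("scene0","c2","c3"):
    s=front(cv2.imread(f"pics/{n}.png"),cs,r0=.026,r1=.040,H=20).astype(float)
    v=g(s.max(2).mean(0),5)
    k=find_peaks(-v,prominence=4)[0];print(n,[(round(i/2-180),round(v[i])) for i in k])
```

```text
scene0 [(-156, 47), (-107, 45), (-11, 49), (60, 47), (126, 57), (149, 79)]
c2 [(-166, 45), (-104, 44), (-14, 54), (46, 49), (119, 51), (150, 79)]
c3 [(-114, 50), (-78, 47), (36, 47), (90, 56), (107, 53), (150, 84)]
```

Run:
```python
from h import *
cs,cd=arm.get_calibration("scene"),arm.get_calibration("side")
arm.move_to(*pose(75,.10))
arm.move_l(*pose(75,.045),feed=.12)
arm.grip(0.0)
A=np.linspace(75,-8,8);S=[];D=[];
def snap():
    a=arm.snapshot("scene");b=arm.snapshot("side");S.append(front(a[:,:,::-1],cs,H=26));D.append(outer(b[:,:,::-1],cd,H=18));return a,b
snap()
for i,a in enumerate(A[1:]):
    arm.move_l(*pose(a,.045),feed=.025);im=snap()
    if i==3: save("mid_c",im[0]);save("mid_s",im[1])
    print(round(a),np.round(arm.current_force(),1),round(arm.current_width(),4))
arm.grip(.036);snap();arm.move_l(*pose(-8,.12),feed=.15);snap()
arm.move_to(*pose(60,.14));snap()
save("w4",arm.snapshot("wrist"));print(arm.current_t())
c=arm.get_calibration("wrist");D.append(outer(cv2.imread("pics/w4.png"),c,H=30))
cv2.imwrite("pics/trk.png",np.vstack([np.hstack([np.vstack(S)])]+D))
print(np.vstack(S+D).shape)
```

```text
63 [5.8 1.2 1.5] 0.0156
51 [ 6.5 -0.9  0.6] 0.0157
39 [ 8.9 -2.9 -4.6] 0.0156
28 [  9.9  -4.7 -11.5] 0.0159
16 [ 10.6  -3.  -17.3] 0.0158
4 [ 13.    0.8 -23.5] 0.0158
-8 [ 11.8   5.7 -25.7] 0.0157
28.225
(514, 720, 3)
```

View pics/trk.png

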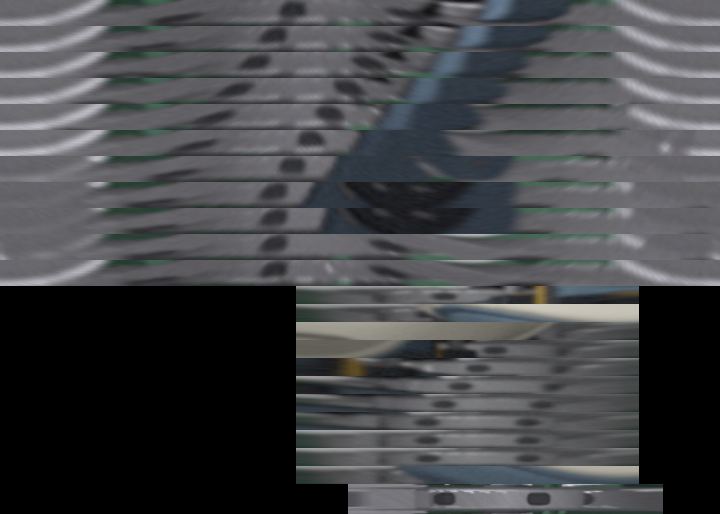

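Run:
```python
from h import *
save("c4",arm.snapshot("scene"))
o=np.zeros((500,790,3),np.uint8)
cr=lambda n,y0,y1,x0,x1,f:cv2.resize(cv2.imread(f"pics/{n}.png")[y0:y1,x0:x1],None,fx=f,fy=f,interpolation=cv2.INTER_CUBIC)
a=cr("c4",235,310,225,320,4);o[:300,:380]=a
for i,n in enumerate(("w2","w3","w4")):
    b=cr(n,150,310,300,345,3);o[:480,385+i*135:385+i*135+135]=b
cv2.imwrite("pics/z4.png",o)
```

```text
(no output)
```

View pics/z4.png

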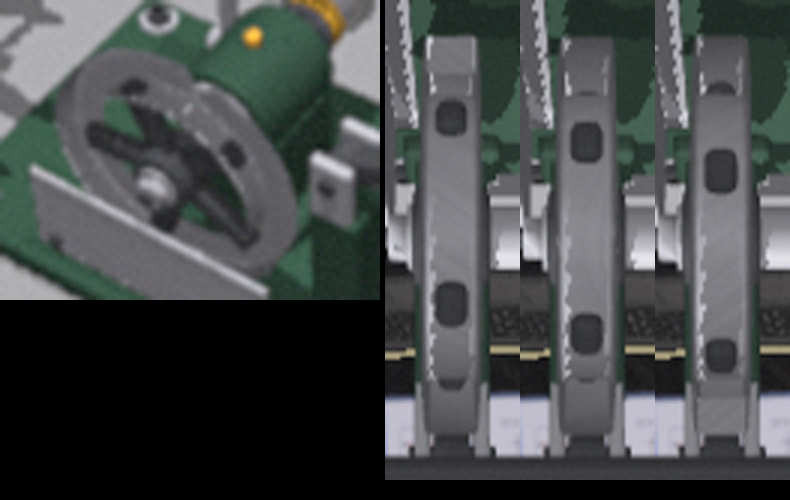

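Run:
```python
from h import *
cs=arm.get_calibration("scene")
def hit(cal,u,dx):
    d=cal["cam_to_world"][:3,:3]@np.linalg.inv(cal["intrinsics"])@[*u,1];o=cal["cam_to_world"][:3,3]
    t=((axle+dx*fx-o)@fx)/(d@fx);q=o+t*d-axle;return np.degrees(np.arctan2(q@fy,q[2])),np.hypot(q@fy,q[2])
for u in ((273.7,255),(272,254),(275,257),(270,253)):print(hit(cs,u,-.008),hit(cs,u,.008))
arm.move_to(*pose(15,.17))
c=arm.get_calibration("wrist");save("w5",arm.snapshot("wrist"));sc=arm.snapshot("side");cs_=arm.snapshot("scene");save("c5",cs_)
print(arm.current_t(),hit(c,(0,0),0))
o=np.zeros((560,780,3),np.uint8)
b=cv2.imread("pics/w5.png")[80:360,190:450];o[:560,:520]=cv2.resize(b,(520,560))
s=sc[:,:,::-1];u=proj(arm.get_calibration("side"),axle+.05*fz)[0].astype(int)
o[:260,520:780]=cv2.resize(s[u[1]-32:u[1]+33,u[0]-32:u[0]+33],(260,260),interpolation=cv2.INTER_CUBIC)
u=proj(cs,axle+.05*fz)[0].astype(int);o[270:530,520:780]=cv2.resize(cs_[u[1]-32:u[1]+33,u[0]-32:u[0]+33,::-1],(260,260),interpolation=cv2.INTER_CUBIC)
cv2.imwrite("pics/z5.png",o);np.save("wc5.npy",c["cam_to_world"])
```

```text
(np.float64(-15.804573520201018), np.float64(0.07947221495260016)) (np.float64(-8.84189676391121), np.float64(0.05544653269800959))
(np.float64(-13.327432526219036), np.float64(0.07899447861565925)) (np.float64(-5.133849370153889), np.float64(0.05542398537659309))
(np.float64(-18.232591086237306), np.float64(0.07695981532188538)) (np.float64(-12.154905950707784), np.float64(0.0524665454999496))
(np.float64(-10.408925798444663), np.float64(0.07818637283385438)) (np.float64(-0.7512615125560884), np.float64(0.055240245388838836))
29.2583 (np.float64(26.765146134968777), np.float64(0.34918438315726563))
```

View pics/z5.png

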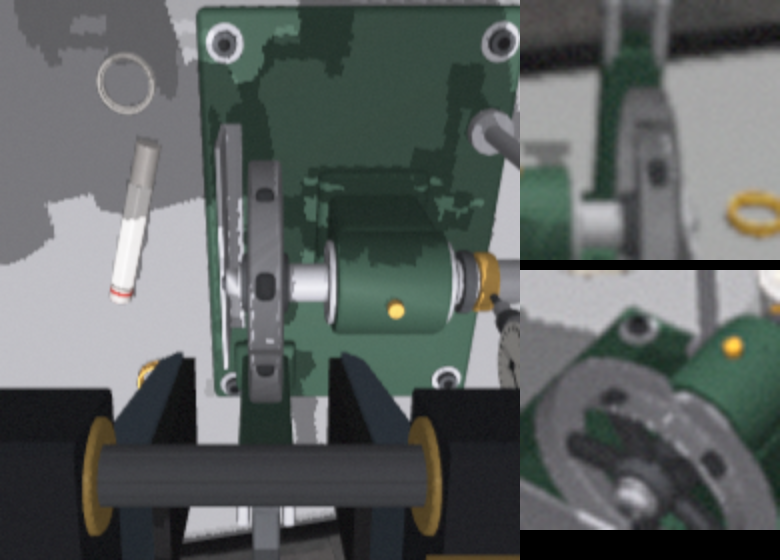

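Run:
```python
from h import *
import h
cs=arm.get_calibration("scene");a0=axle.copy()
for n in ("scene0","c2","c3","c4","c5"):
    im=cv2.imread(f"pics/{n}.png");h.axle=a0+.016*fx
    s=front(im,cs,r0=.054,r1=.058,H=5).astype(int).mean(0)
    print(n,[int(s[360+2*a,1]-s[360+2*a,2]) for a in range(-48,61,3)])
h.axle=a0
# outer strips, grey profile at 2 deg steps
for n,f in (("w1","wc.npy"),("w2","wc3.npy"),("w3","wc3.npy"),("w4","wc3.npy"),("w5","wc5.npy")):
    s=outer(cv2.imread(f"pics/{n}.png"),dict(intrinsics=np.load("wk.npy"),cam_to_world=np.load(f)),d=.005).astype(int)
    g=s.mean((0,2));print(n,{a:int(g[360+2*a]) for a in range(0,148,4)})
```

```text
scene0 [0, 0, -2, 0, -1, -1, -1, -1, 0, -1, 0, -1, 0, 0, 0, 0, 0, -1, 0, -1, 0, -1, -2, 0, -1, -2, -1, -1, 0, -1, 0, -2, 0, -1, -1, -1, -2]
c2 [0, 0, 0, -1, 0, 0, -1, -1, -1, 0, -1, -1, -2, 0, 0, 0, 0, 0, 0, -1, 0, -1, -2, 0, -1, -1, -1, -1, -1, 0, -1, -1, -1, -1, -1, -2, -2]
c3 [-1, 0, 0, 0, -1, -2, -1, -1, 0, -1, -1, 0, 0, -1, 0, 0, 0, 0, 0, -1, -2, -1, -1, 0, -2, -2, -1, -1, 0, 0, -2, -3, -1, -1, -2, -1, 0]
c4 [-1, 0, 0, 0, -1, 0, -1, -1, 0, -1, 0, 0, 2, 10, 8, 1, 0, 0, 0, 0, 0, -1, -1, 0, 0, 0, -1, 0, -1, -1, 0, -1, -1, -1, -2, -3, -2]
c5 [1, 0, 0, 0, -1, -2, 0, -1, 0, -1, 0, 0, 3, 11, 9, 0, 0, -1, -1, -2, -2, -1, -1, -1, 0, 0, 0, -2, -1, -2, -1, -1, -1, -1, -1, 0, 0]
w1 {0: 0, 4: 0, 8: 82, 12: 81, 16: 81, 20: 85, 24: 89, 28: 94, 32: 97, 36: 101, 40: 106, 44: 89, 48: 87, 52: 105, 56: 111, 60: 121, 64: 76, 68: 69, 72: 69, 76: 131, 80: 132, 84: 132, 88: 139, 92: 133, 96: 129, 100: 127, 104: 126, 108: 125, 112: 85, 116: 67, 120: 68, 124: 97, 128: 118, 132: 111, 136: 102, 140: 100, 144: 91}
w2 {0: 59, 4: 69, 8: 79, 12: 83, 16: 87, 20: 92, 24: 97, 28: 102, 32: 80, 36: 90, 40: 102, 44:
[... 505 characters left out ...]
0, 124: 96, 128: 91, 132: 88, 136: 85, 140: 82, 144: 81}
w4 {0: 78, 4: 104, 8: 120, 12: 120, 16: 121, 20: 120, 24: 120, 28: 109, 32: 105, 36: 97, 40: 63, 44: 66, 48: 105, 52: 121, 56: 130, 60: 128, 64: 133, 68: 133, 72: 141, 76: 138, 80: 133, 84: 104, 88: 66, 92: 67, 96: 115, 100: 118, 104: 113, 108: 105, 112: 89, 116: 81, 120: 100, 124: 97, 128: 91, 132: 86, 136: 83, 140: 81, 144: 79}
w5 {0: 81, 4: 122, 8: 117, 12: 117, 16: 125, 20: 122, 24: 73, 28: 67, 32: 76, 36: 126, 40: 123, 44: 120, 48: 119, 52: 115, 56: 112, 60: 108, 64: 101, 68: 61, 72: 61, 76: 90, 80: 91, 84: 88, 88: 84, 92: 82, 96: 79, 100: 78, 104: 77, 108: 0, 112: 0, 116: 0, 120: 0, 124: 0, 128: 0, 132: 0, 136: 0, 140: 0, 144: 0}
```

Run:
```python
from h import *
cs=arm.get_calibration("scene");K=np.load("wk.npy")
def ov(n,cal,x0,x1,y0,y1,f):
    im=cv2.resize(cv2.imread(f"pics/{n}.png")[y0:y1,x0:x1],None,fx=f,fy=f,interpolation=cv2.INTER_CUBIC)
    for dx,r,col in ((-.008,.062,(0,0,255)),(-.008,.046,(0,255,255)),(.008,.062,(255,0,255)),(-.023,.002,(0,255,0))):
        for a in np.radians(np.arange(0,360,6)):
            u=proj(cal,axle+dx*fx+r*(np.sin(a)*fy+np.cos(a)*fz))[0]
            cv2.circle(im,(int((u[0]+.5-x0)*f),int((u[1]+.5-y0)*f)),1,col,-1)
    return im
o=np.zeros((500,790,3),np.uint8)
a=ov("c5",cs,225,315,235,320,5.5);o[:a.shape[0],:a.shape[1]]=a
b=ov("w5",dict(intrinsics=K,cam_to_world=np.load("wc5.npy")),280,360,120,300,2.7);o[:b.shape[0],500:500+b.shape[1]]=b
cv2.imwrite("pics/ov.png",o)
```

```text
(no output)
```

View pics/ov.png

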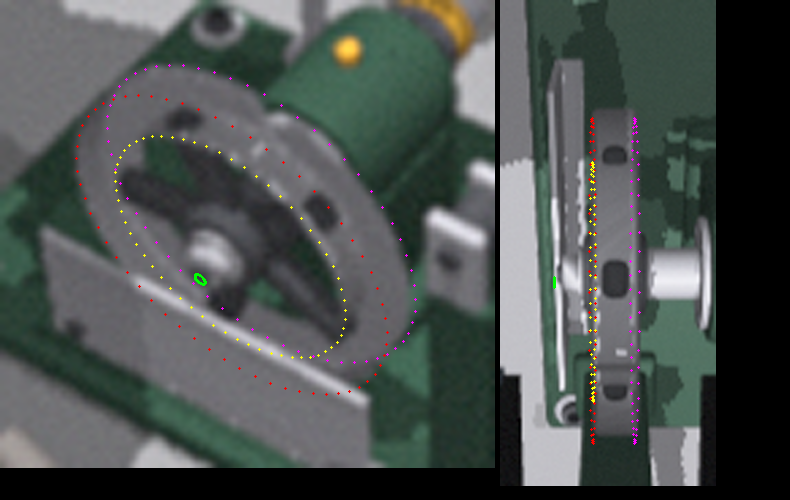

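```bash
cat >> h.py <<'E'
def green(im,cal,f=1.):
    global axle
    k=axle.copy();axle=k+.016*fx;s=front(im,cal,r0=.054,r1=.058,H=5).astype(float).mean(0);axle=k
    g=(s[:,1]-(s[:,0]+s[:,2])/2)[300:420];al=np.linspace(-180,180,720)[300:420]
    g=np.clip(g-1.5,0,None);i=g.argmax();m=abs(al-al[i])<8;return (g*m*al).sum()/max((g*m).sum(),1e-9),g.max()
E
python3 - <<'E'
from h import *
cs=arm.get_calibration("scene")
print(green(cv2.imread("pics/c4.png"),cs),green(cv2.imread("pics/c5.png"),cs))
arm.move_to(*pose(30,.10));arm.move_l(*pose(30,.045),feed=.12);arm.grip(0.)
stroke(30,38.5,r=.045,feed=.02);print(arm.current_force())
arm.grip(.036);arm.move_l(*pose(38.5,.10),feed=.15);arm.move_to(*pose(-5,.15))
c=arm.get_calibration("wrist");w=arm.snapshot("wrist")[:,:,::-1];im=arm.snapshot("scene")[:,:,::-1];sd=arm.snapshot("side")[:,:,::-1]
for n,i in (("c6",im),("w6",w),("s6",sd)):cv2.imwrite(f"pics/{n}.png",i)
np.save("wc6.npy",c["cam_to_world"])
d=c["cam_to_world"][:3,3]-axle;print("cam alpha",np.degrees(np.arctan2(d@fy,d[2])))
print(green(im,cs),arm.current_t())
for n,f in (("w5","wc5.npy"),("w6","wc6.npy")):
    s=outer(cv2.imread(f"pics/{n}.png"),dict(intrinsics=np.load("wk.npy"),cam_to_world=np.load(f)),d=.005)
    g=s.mean((0,2));print(n,{a:int(g[360+2*a]) for a in range(-40,60,2)})
E
```

```text
(np.float64(-7.748805708411444), np.float64(6.200000000000003)) (np.float64(-7.558425274020486), np.float64(6.900000000000006))
[ 1.46975034  6.12435805 11.16313323]
cam alpha 7.629079583977554
(np.float64(-0.48791302435061745), np.float64(20.0)) 33.4333
w5 {-40: 41, -38: 48, -36: 57, -34: 68, -32: 74, -30: 79, -28: 82, -26: 85, -24: 87, -22: 89, -20: 92, -18: 94, -16: 98, -14: 94, -12: 69, -10: 64, -8: 65, -6: 87, -4: 100, -2: 96, 0: 81, 2: 102, 4: 122, 6: 127, 8: 117, 10: 116, 12: 117, 14: 120, 16: 125, 18: 122, 20: 122, 22: 102, 24: 73, 26: 65, 28: 67, 30: 67, 32: 76, 34: 124, 36: 126, 38: 124, 40: 123, 42: 121, 44: 120, 46: 120, 48: 119, 50: 117, 52: 115, 54: 113, 56: 112, 58: 110}
w6 {-40: 82, -38: 86, -36: 90, -34: 93, -32: 96, -30: 96, -28: 96, -26: 85, -24: 77, -22: 59, -20: 56, -18: 59, -16: 60, -14: 82, -12: 108, -10: 109, -8: 111, -6: 113, -4: 113, -2: 115, 0: 116, 2: 116, 4: 119, 6: 122, 8: 123, 10: 125, 12: 125, 14: 124, 16: 121, 18: 119, 20: 118, 22: 103, 24: 64, 26: 61, 28: 61, 30: 60, 32: 66, 34: 95, 36: 113, 38: 108, 40: 108, 42: 107, 44: 101, 46: 98, 48: 91, 50: 76, 52: 67, 54: 77, 56: 89, 58: 90}
```

Run:
```python
from h import *
o=np.zeros((600,800,3),np.uint8)
def put(n,x0,x1,y0,y1,f,X,Y):
    b=cv2.resize(cv2.imread(f"pics/{n}.png")[y0:y1,x0:x1],None,fx=f,fy=f,interpolation=cv2.INTER_CUBIC)
    h,w=b.shape[:2];h=min(h,600-Y);w=min(w,800-X);o[Y:Y+h,X:X+w]=b[:h,:w]
cs,cd=arm.get_calibration("scene"),arm.get_calibration("side")
put("c6",230,310,235,295,5,0,0)
u=proj(cd,axle+.03*fz)[0].astype(int);put("s6",u[0]-30,u[0]+30,u[1]-30,u[1]+30,4.8,0,305)
u=proj(cs,axle+.062*fz)[0];print("top in c6 crop",(u-[230,235])*5)
c=dict(intrinsics=np.load("wk.npy"),cam_to_world=np.load("wc6.npy"))
for a in (-30,0,30): print(a,proj(c,axle+.062*(np.sin(np.radians(a))*fy+np.cos(np.radians(a))*fz)))
put("w6",220,420,100,400,2,405,0)
cv2.imwrite("pics/last.png",o)
```

```text
top in c6 crop [182.99518802  89.59117787]
-30 [[322.22093296 273.38055317]]
0 [[322.27886255 238.81146118]]
30 [[322.24097537 199.58192357]]
```

View pics/last.png

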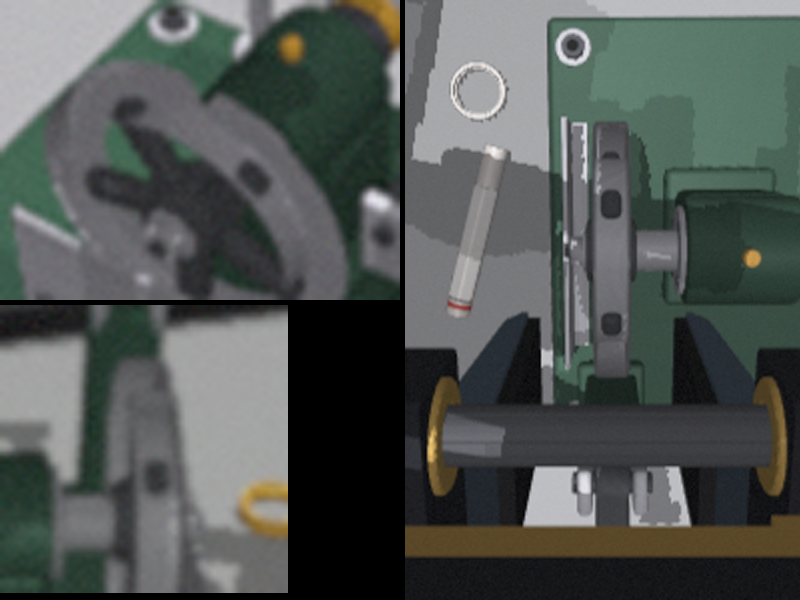

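Run:
```python
from h import *
import h
cs=arm.get_calibration("scene");a0=axle.copy()
def show(n,off,val):
    h.axle=a0+off*fx;im=cv2.imread(f"pics/{n}.png")
    s=front(im,cs,r0=.044,r1=.070,H=14).astype(int);h.axle=a0
    print(n,off,val)
    for k in range(14):
        row=s[k,360-80:360+81:4]
        v=(row[:,1]-row[:,2]) if val=="g" else row.mean(1)
        print("%.3f "%(.070-.002*k)+" ".join("%3d"%x for x in v))
for n in ("c3","c5","c6"): show(n,.016,"g")
for n in ("c5","c6"): show(n,0,"v")
```

```text
c3 0.016 g
0.070  22  25  30  28  27  29  30  32  33  33  34  33  33  33  28  29  26  29  28  31  28  31  29  33  33  30  30  29  33  33  33  33  32  32  25  15   7   2  -1  -2  -1
0.068  23  25  28  27  25  26  25  27  30  31  32  32  33  34  30  29  27  30  30  29  29  27  30  32  33  32  34  34  33  34  34  34  33  34  34  30  22  13   4   1   2
0.066  24  22  22  21  19  18  17  17  23  26  28  29  30  31  31  29  26  28  29  31  29  28  29  27  30  29  32  34  33  32  34  35  34  35  36  34  33  29  25  17  13
0.064  17  20  13  12   9   8   8   9  14  15  16  22  22  24  28  26  24  24  25  28  28  27  25  24  26  27  27  31  32  31  32  33  31  30  32  32  31  30  31  31  29
0.062  11  13   6   4   4   3   3   4   6   7   9  12  12  15  19  20  19  16  16  20  21  20  19  18  19  21  19  21  23  21  21  21  22  21  20  21  20  18  16  16  15
0.060   5   4   1   0   2   0   1   0   1   1   3   4   5   3   7   9   8   8   6  10  11  11  10   9   9   9   9  10  10  10  10   7   8   6   6   4   3   3   4   3   1
0.058   1  -2  -3  -2  -2  -1   0  -2  -1   0   1   0   2  -1  -1   0
[... 10146 characters left out ...]
  90  98 100 101 101
0.050  79  76  75  76  83 100 110 112 113 111 110 109 109 107 108 106 108 109 106 108 108 105 102 101 100 100  99  94  86  75  68  61  55  49  51  59  75  87  97 102 104
0.048  90  84  86  85  88 100 109 105 103 105 102 104 102 104 105 103 104 104 104 103 102 100  95  93  98  93  92  93  94  86  78  72  64  59  55  59  68  80  91 101 103
0.046  82  80  81  81  82  86  89  90  88  87  89  89  89  92  95  97  95  95  92  92  90  89  85  80  75  77  79  77  77  78  75  69  65  61  61  63  70  78  86  93  99
0.044  68  66  68  68  68  68  67  71  71  68  70  70  71  77  83  89  90  88  86  84  75  73  72  65  62  60  63  60  60  63  60  59  55  53  54  59  67  76  83  86  88
```

```bash
cat >> h.py <<'E'
th0=p[5];Rdn=pose(0,.1)[1]
def tg(th,up=0.): return F2W(p,grip_f(th))[0]+[0,0,up-arm.grip_depth]
E
python3 - <<'E'
from h import *
for t in (th0,1.5,1,.5,0): assert arm.solve_ik(tg(t),Rdn) is not None
arm.move_to(tg(th0,.10),Rdn);arm.grip(.05);arm.move_l(tg(th0,0),Rdn,feed=.12)
print("in",np.round(arm.current_force(),1))
w=arm.snapshot("wrist");save("w7",w)
arm.grip(0.);print(arm.current_width(),np.round(arm.current_force(),1))
for t in np.linspace(th0,1.3,5)[1:]: arm.move_l(tg(t),Rdn,feed=.1)
print(arm.current_t(),arm.current_width(),np.round(arm.current_force(),1))
cs,cd=arm.get_calibration("scene"),arm.get_calibration("side")
a=arm.snapshot("scene")[:,:,::-1]
print("notch",green(a,cs))
E
```

```text
in [0.9 0.1 1. ]
0.025591874653732142 [ 8.1  2.8 -2.1]
37.7917 0.025711421601792444 [5.4 0.2 3.8]
notch (np.float64(-1.0136029037619994), np.float64(19.10000000000001))
```

Run:
```python
from h import *
for t in (1.1,.9,.7,.5,.35,.2): arm.move_l(tg(t),Rdn,feed=.1)
print(arm.current_t(),arm.current_width(),np.round(arm.current_force(),1))
cs=arm.get_calibration("scene");cv2.imwrite("pics/c8.png",arm.snapshot("scene")[:,:,::-1])
for t in (.12,.08,.05,.03,.01,0,-.01):
    arm.move_l(tg(t),Rdn,feed=.04);f=arm.current_force()
    e=arm.current_ee_pos()[2]+arm.grip_depth
    print(t,"th from z %.3f"%(np.arcsin((e-.145)/.138)-np.arctan2(.03,.135)),np.round(f,1),round(arm.current_width(),4))
    if f[2]>30: break
print(arm.current_t())
```

```text
40.2583 0.025266186491810703 [3.  6.7 2.4]
0.12 th from z 0.121 [2.7 7.8 2.5] 0.0255
0.08 th from z 0.081 [2.1 9.3 2.4] 0.0255
0.05 th from z 0.051 [3.1 8.4 2.3] 0.0259
0.03 th from z 0.031 [1.9 8.7 2. ] 0.0255
0.01 th from z 0.011 [2.3 8.5 1.4] 0.0257
0 th from z 0.002 [3.3 9.4 2.5] 0.0255
-0.01 th from z -0.008 [2.5 9.  2.3] 0.0258
42.275
```

Run:
```python
from h import *
for t in np.arange(-.02,-.09,-.01):
    arm.move_l(tg(t),Rdn,feed=.03);f=arm.current_force()
    e=arm.current_ee_pos()[2]+arm.grip_depth
    print("%.3f"%t,"th %.3f"%(np.arcsin((e-.145)/.138)-np.arctan2(.03,.135)),np.round(f,1),round(arm.current_width(),4))
    if f[2]>25: break
print(arm.current_t())
print("notch",green(cv2.imread("pics/c8.png"),arm.get_calibration("scene")))
w=arm.snapshot("scene");save("c9",w)
```

```text
-0.020 th -0.018 [2.5 8.4 3. ] 0.0258
-0.030 th -0.028 [0.7 8.5 2.8] 0.0253
-0.040 th -0.037 [2.  8.9 5.9] 0.0253
-0.050 th -0.044 [-1.1  7.4 16.7] 0.0258
-0.060 th -0.051 [-3.4  5.3 25.8] 0.0258
43.525
notch (np.float64(-1.3962972784292913), np.float64(10.200000000000003))
```

Run:
```python
from h import *
arm.move_l(tg(-.068),Rdn,feed=.03);print(np.round(arm.current_force(),1))
arm.grip(.05);z=arm.current_ee_pos();arm.move_l(z+[0,0,.12],Rdn,feed=.15);arm.move_to(tg(th0,.12)+[-.0,.25,.05],Rdn)
for n in ("scene","side"):
    c=arm.get_calibration(n);im=arm.snapshot(n);save("e_"+n,im)
    for t in (0,.076,.15):
        print(n,t,proj(c,F2W(p,grip_f(t)))[0].round(1))
    u=proj(c,F2W(p,grip_f(.03)))[0];x0,y0=(u-18).astype(int)
    g=im[y0:y0+36,x0:x0+36].max(2).astype(int)
    m=(g<45).astype(np.uint8);k,l,s,ce=cv2.connectedComponentsWithStats(m)
    for i in range(1,k):
        if s[i,4]>12: print("  blob",s[i].tolist(),(ce[i]+[x0,y0]).round(1))
    print("\n".join(" ".join("%3d"%v for v in r[::2]) for r in g[::2]))
w=arm.snapshot("wrist");save("w9",w);print(arm.current_t(),np.round(arm.current_force(),1),arm.current_ee_pos())
```

```text
[-5.4  3.8 34.1]
scene 0 [245.1 230.9]
scene 0.076 [245.8 227.1]
scene 0.15 [246.9 223.6]
  blob [11, 14, 14, 13, 77] [244.5 230.5]
181 179 178 177 179 176 177 178 230 234 230 230 230 229 231 231 230 233
179 180 181 179 178 177 178 163 172 215 233 230 229 226 217 202 194 191
179 178 178 181 179 180 179 177 139 155 183 175 156 156 158 160 158 156
181 180 179 178 180 180 179 180 143 155 162 161 161 162 160 163 162 157
179 178 178 180 176 180 181 184 168 153 161 164 164 162 161 160 160 160
181 178 181 179 176 178 180 180 152 158 158 160 161 162 161 158 163 160
179 180 182 178 182 180 179 177 171 156 148 189 184 177 181 172 174 153
180 177 179 177 179 179 179 182 171  77  35  79 179 183 179 176 170 141
179 178 177 180 178 177 182 168  71  19  21  18  68 173 180 179 177 177
179 180 179 178 180 185 147  64  29  29  23  30  33 172 181 180 180 179
178 182 178 178 183 132  51  35  39  33  43  64  73 171 183 181 181 176
177 181 175 179 177  60  37  24  32  53  99  94  67 104 173 181 179 178
177 177 177 179 176  78 102  57  22  47  99 103  94  72  92 159 172  89
180 180 179 180 183 152  87  48 
[... 1135 characters left out ...]
  53  60  77  66  30  36  36  41  65  77  81 106 157 161 161 162
103  48  56  68  91  66  25  34  36  25  39  49  40  78 153 161 162 162
 90  56  53  75 101  86  33  33  29  31  36  32  46  76 155 163 161 162
 87  59  56  84 102  76  28  24  31  22  30  31  34  72 155 161 162 162
 87  56  62  89 103  71  40  33  38  38  52  65  65 106 158 161 161 161
 79  56  64  97 104  93  87  82  85  77 119 153 153 156 159 161 162 158
 77  52  63 102 108  95  98  99  96  88 123 159 160 163 160 162 161 161
 67  55  59 106 106  92 103 104 105 120 113 160 163 162 163 163 161 162
 73  55  63 106 111  94 105 105 105 110 110 158 163 162 163 161 162 162
46.1333 [-0.   0.2 -0.9] [0.48786017 0.15598694 0.40237228]
```

Run:
```python
from h import *
print(arm.current_t(),np.abs(arm.current_dq()).max());arm.sign_off()
```

```text
46.1333 0.44075825589318895
the job is handed in; nothing more can be done
```

I turned the handwheel until the notch stood at the top, swung the latch over and pressed it home, then let go and handed the job in at 46.1 s.

**Wheel:** I pinched the rim and turned it in three strokes, then made one fine correction of about 8° back. With the latch still folded, the scene camera showed the V bite at about -0.5°. Just after the latch swing began it read -1.0°. That is roughly 0.5–1 mm at the rim, against the 6 mm allowed.

**Latch:** I pinched the cross grip by its ends (25.6 mm wide) and swung it over. Pressing began to meet resistance near the bottom, and I took it to about 34 N before releasing.

**Last checks:** After release, the grip was within 1 px of its home position in the scene image and within 2 px in the side image. A latch resting on the plain rim would have been 4–6 px off. The arm was clear, at a height of 0.40 m with about zero force.

**What disagreed or was not checked:**
- **Wheel turn:** it turned less per stroke than commanded, with a radial force of about 30 N, so the pads slipped or my axle position was slightly off.
- **Wrist camera:** its view of the rim never showed the notch clearly and its dark marks did not fit a consistent turn. I relied on the scene camera for the notch.
- **Bar in the pads:** resistance started about 0.04 rad beyond my nominal home angle. I put that down to the bar sitting about 5 mm off-centre in the pads.
- **Notch under the roller:** I did not measure it again after seating, so its final position is inferred from the latch being home.
- **Bystanders:** I did not measure the loose parts again after the work.

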